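# Hang a polishing wheel on its slanted storage peg

## Robot

A 6-joint arm with a two-finger parallel gripper is mounted at the origin on a cart in front of the work surface, level with it; the furniture and walls round the work are solid. World frame = base frame: x ahead of the robot, y to its left, z up, the work surface at z = 0. Lengths are in m, angles in rad, forces in N, time in s.
With the tool pointing down it reaches from about 0.3 to 0.875 m from the base axis. Payload 6.4 kg.
Tool frame: the origin (TCP) lies where the fingers leave the gripper's body, on its centre line; the fingertips stand 73 mm ahead of it and the grasp point (between the pads) lies 54 mm ahead of it; z points along the fingers, y is the line along which they close (so a half turn about z gives the same grasp; the last joint's range is limited). The gripper opens to 85 mm and grips with 20 to 120 N. Pads are 22 mm wide; open, the fingers measure 114 mm over their backs; the gripper's body (76 mm by 85 mm) begins 54 mm behind the grasp point. The pads swing forward as they close: fully open they stand 13 mm farther back than shut.
Start: joints at [0.976, 0.181, 1.607, -0, 1.354, -0.206], TCP at [0.218, 0.532, 0.304] pointing down, gripper open.
Joint ranges: [-2.99, 2.99], [-0.89, 2.07], [0.3, 2.58], [-1.14, 4.28], [0, 2.63], [-3.12, 3.12]. Speed limits (rad/s): [2.57, 2.57, 3.01, 3.14, 3.14, 3.14].

## Interface

Orientations are given as a unit quaternion [w, x, y, z].
In Python, from bench import ctrl gives the robot as it stands.
- The arm moves only by the tool carry_out, never from a script. Its argument "steps" is one flat list of numbers, 7 for each row, row after row: the shift along the tool's x, y, z in m, then the turn, a rotation vector about the tool's x, y, z in rad, then the opening, from 0 (shut) to 1 (fully open). In form: [dx, dy, dz, wx, wy, wz, claw, dx, dy, dz, wx, wy, wz, claw, ...]. A call has 1 to 20 rows; each row is the pose to reach, as a shift and turn from the pose commanded when the call began, along the tool's axes at that moment; what a row does not reach only later rows make up. A row lasts 1/10 s, in which the tool goes at most 50 mm and 8.59 degrees, less where a joint would pass 70% of its speed; a pose out of reach is approached as far as the arm can. A call with a gripper value outside its range is refused whole. The fingers move at their own pace and stop on an object; the grip force is fixed at half the most. Time passes only in rows, so rows that repeat a pose let the fingers close. It gives the time, the measured TCP pose, the force, the opening and the grip force at its end, in the units of the state.
- ctrl.get_obs(): the state, without advancing time (a new reading comes with each control period).
- ctrl.camera(name): name is "scene" or "top" or "wrist"; returns the picture (400x640x3 uint8, red, green, blue); there is no depth.
- ctrl.camera_params(name): a dict with "vertical_fov" (degrees; the focal length in pixels is half the picture's height over the tangent of half this angle, whatever the lens; pixels are square), "cx", "cy" (the principal point, pixels), "k1" (the pictures are not rectified: a ray, as slopes to the right and down, at radius r is drawn at 1 + k1 r^2 times it, then the intrinsics apply), "cam_to_world" (4x4, takes a point from camera to world coordinates); the wrist camera has in their place "hand_eye" (4x4, takes a point from camera to tool coordinates, whose origin is the TCP and whose axes are the flange's). Camera axes: x right, y down, z forward; pixel columns grow to the right and rows downward; lengths in m; the calibration is good to about 2 mm. A picture is of the moment at which its call begins: read the wrist's pose just before it. camera_params takes no time and is no camera call.
- ctrl.hand_in(): hands the job in; it is judged then, once.
The state is a dict: "time_s": time; "q": joint angles; "dq": joint speeds; "joint_efforts": joint torques, N m; "eef_pos": TCP position; "eef_rot": TCP orientation; "wrist_force": force on the tool from outside, world axes, zero at the start; "torque": the same for the moment, N m; "opening": opening from 0.0 (shut) to 1.0 (fully open); "grasp_force": force on a finger pad.
Only numpy, scipy, OpenCV 4.12 (cv2) and the standard library are available. Lean on these libraries where they do the work, as an engineer would, in place of code of your own. Each camera call takes 0.05 s, during which the arm holds its last target. There are 200 camera calls.

## Task

Put the blue felt polishing wheel away on the slanted peg of the grey wheel stand, brass neck facing outward. Slide it down along the peg, against the drag of the copper leaf spring, until it bears firmly on the rubber buffer of the red stop collar; push gently, with well under 20 N on the stop, then let go and leave it resting against the stop. Leave the red wheel, the jar and the plaster cast where they are.

Things in the scene. Friction and masses are not known exactly. Their poses are not given: they have to be found in the camera images.
- felt_wheel: blue felt polishing wheel on a brass hub, 0.2 to 0.4 kg, lying flat, neck up. Origin: centre of the underside; z = axis, toward the neck. Heights above the underside: disc 70 mm diameter, 0 to 14 mm; thin flange 42 mm diameter, to 17 mm; round knurled neck 26 mm diameter, 17 to 50 mm (grip it here). Bore through along z: 15 mm diameter, widening to 23 mm over the lowest 9 mm.
- red_wheel: bystander: terracotta-red wheel of the same shape and size, lying flat nearby; the two may have changed places. Origin: centre of the underside.
- stand: grey wheel stand, fixed to the bench. Origin on the bench top, z up; foot plate 170 mm (x, from -65 to +105 mm) by 110 mm (y), 12 mm thick. A slanted post of 24 mm diameter rises from the plate toward -x and carries the peg.
- peg: steel peg of the stand, 12 mm diameter, 84 mm long, round tip. Origin: its foot on the post, 80 mm above the bench; z runs along the peg's axis to the tip, 50 degrees above level, toward the stand's -x; y is level. Between foot and leaf spring a red stop collar with a black rubber buffer is clamped, its place not measured: the buffer's outer face stands anywhere from 14 to 34 mm from the foot and must be felt.
- leaf_mid (a point): point on the peg's axis, 51 mm from its foot, beside the middle of the bowed copper leaf spring on the peg's underside (the spring spans 39 to 64 mm from the foot, 4.5 mm proud). It yields as the bore slides over it, then drags on the wheel with some 2 to 10 N (it varies), so that the wheel does not slide down by its own weight.
- peg_tip (a point): outermost point of the peg's round tip, on its axis, 84 mm from the foot. The red stop collar far below it (40 mm diameter) carries a black rubber buffer, 36 mm diameter, 10 mm thick, on which the wheel's underside comes to bear: it yields about 1 mm per 6 N, up to 4 mm, then is solid; the leaf spring's drag on the wheel comes on top.
- jar: bystander: small jar with a black lid, 47 mm diameter, 44 mm high; origin under its centre
- cast: bystander: yellowish plaster dental cast, 58 x 65 x 33 mm; origin under its centre

How it is judged:
By the outcome, as a careful person would: the job done as asked, in the order asked, and still so for the second after the job is handed in, with the robot touching nothing.
It also fails if it takes over 61 s, if anything falls off the work surface, if the arm or the gripper's body presses on something with over 40 N, if the wrist force passes 120 N, or if a joint passes its speed limit or range.

## Working session

There is one attempt and no reset: what is moved stays moved. The work goes in short steps, Python scripts to look and compute and a tool call to move; the robot and the scene stay as the last step left them, time stands still between calls to the robot, and variables do not carry over. Pictures are saved under pics/ and viewed, at most 10 in all, crops included, and the job is handed in when it is done.

Besides the shell and the picture viewer there is one more tool, called after "Emit:" as name(argument=value, ...), one argument or row to a line, values as JSON. carry_out: Moves the arm, as the interface text tells. Its arguments: {"type":"object","properties":{"steps":{"type":"array"}},"required":["steps"]}

```bash
mkdir -p pics; cat > h.py <<'E'
import numpy as np, cv2
from bench import ctrl
from scipy.spatial.transform import Rotation as R
def rot(q): return R.from_quat([q[1],q[2],q[3],q[0]]).as_matrix()
def cam(name,obs=None):
    p=ctrl.camera_params(name)
    if name=='wrist':
        T=np.eye(4);T[:3,:3]=rot(obs['eef_rot']);T[:3,3]=obs['eef_pos'];M=T@np.array(p['hand_eye'])
    else: M=np.array(p['cam_to_world'])
    f=200/np.tan(np.radians(p['vertical_fov'])/2)
    return dict(f=f,cx=p['cx'],cy=p['cy'],k=p['k1'],M=M)
def ray(c,u,v):
    d=np.array([(u-c['cx'])/c['f'],(v-c['cy'])/c['f']]);s=d.copy()
    for _ in range(20): s=d/(1+c['k']*(s@s))
    w=c['M'][:3,:3]@np.array([s[0],s[1],1]);return c['M'][:3,3],w/np.linalg.norm(w)
def onz(c,u,v,z):
    o,d=ray(c,u,v);return o+d*(z-o[2])/d[2]
def proj(c,P):
    q=c['M'][:3,:3].T@(np.array(P)-c['M'][:3,3]);s=q[:2]/q[2];s=s*(1+c['k']*(s@s))
    return np.array([c['cx'],c['cy']])+c['f']*s
def tri(rs):
    A=0;b=0
    for o,d in rs:
        P=np.eye(3)-np.outer(d,d);A=A+P;b=b+P@o
    return np.linalg.solve(A,b)
def save(n,im): cv2.imwrite('pics/'+n+'.png',im[:,:,::-1])
E
python3 - <<'E'
from h import *
for n in ['scene','top']:
    im=ctrl.camera(n);save(n,im);c=cam(n);print(n,c)
o=ctrl.get_obs();im=ctrl.camera('wrist');save('wrist0',im);print(o)
a=[cv2.imread(f'pics/{n}.png') for n in['scene','top']]
E
```

```text
scene {'f': np.float64(381.5448334348357), 'cx': 325.56471324557003, 'cy': 200.6588355722155, 'k': -0.06648963299832358, 'M': array([[ 8.14799410e-01, -4.34203678e-01,  3.84147221e-01,
         1.91397636e-01],
       [-5.79742453e-01, -6.11143672e-01,  5.38889693e-01,
        -5.52590968e-01],
       [ 7.81256124e-04, -6.61793456e-01, -7.49685808e-01,
         8.14794596e-01],
       [ 0.00000000e+00,  0.00000000e+00,  0.00000000e+00,
         1.00000000e+00]])}
top {'f': np.float64(455.5537204192485), 'cx': 315.70706547933656, 'cy': 191.4576372918716, 'k': -0.05984849504997477, 'M': array([[-0.15758657, -0.96369518,  0.21554135,  0.34564836],
       [-0.98750344,  0.15419623, -0.03256506, -0.02649793],
       [-0.00185287, -0.21797964, -0.97595156,  1.03142983],
       [ 0.        ,  0.        ,  0.        ,  1.        ]])}
{'time_s': 0.1, 'q': array([ 9.75698460e-01,  1.81436288e-01,  1.60788827e+00, -6.18781762e-06,
        1.35379496e+00, -2.06321318e-01]), 'dq': array([-0.00036928, -0.00267994, -0.00185465, -0.00036413,  0.00072777,
        0.00015231]), 'joint_efforts': array([ 1.59319911e-04, -4.45878303e+01, -3.52237487e+01, -3.43304091e-04,
        4.20130804e-03, -4.51543400e-06]), 'eef_pos': array([0.21773981, 0.53177469, 0.30310082]), 'eef_rot': array([-2.95013202e-04,  1.93165655e-01,  9.81165861e-01, -7.04138027e-04]), 'wrist_force': array([ 0.03208384, -0.00380947, -0.25630705]), 'torque': array([ 0.06539304,  0.01289582, -0.01088292]), 'grasp_force': 0.0, 'opening': 1.0008950097693732}
```

View pics/scene.png

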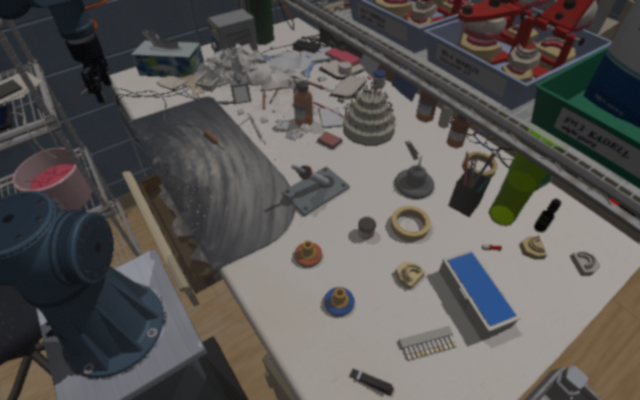

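View pics/top.png

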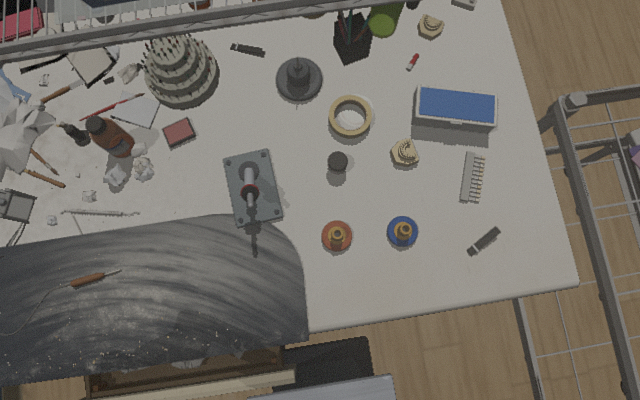

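Scene: blue wheel ~(339,301), red wheel (308,253), stand (315,190). In top: blue (403,232), red (337,236), stand (252,188) with its peg pointing down-image, toward the robot. Next I measure them and look closer at the stand.

```bash
python3 - <<'E'
from h import *
ims={n:cv2.imread(f'pics/{n}.png') for n in['scene','top']}
for n,(u,v) in dict(scene=(339,301),top=(403,232)).items():
    c=cam(n);h=cv2.cvtColor(ims[n],cv2.COLOR_BGR2HSV)
    m=cv2.inRange(h,(100,90,30),(130,255,255));w=np.zeros_like(m);w[v-28:v+28,u-28:u+28]=255;m&=w
    p=cv2.findNonZero(m);hull=cv2.convexHull(p);e=cv2.fitEllipse(hull);print(n,e,onz(c,*e[0],.009))
a=cv2.resize(ims['top'][135:275,200:310],None,fx=4,fy=4,interpolation=cv2.INTER_CUBIC)
b=cv2.resize(ims['scene'][150:230,255:365],None,fx=3.2,fy=3.2,interpolation=cv2.INTER_CUBIC)
out=np.zeros((600,800,3),np.uint8);out[:560,:440]=a;out[:256,445:445+352]=b[:256,:352]
cv2.imwrite('pics/z1.png',cv2.convertScaleAbs(out,alpha=1.6))
E
```

```text
scene ((338.915283203125, 300.96771240234375), (26.535261154174805, 28.455211639404297), 93.6830825805664) [ 0.45122867 -0.24135455  0.009     ]
top ((402.2098388671875, 230.5509490966797), (28.692363739013672, 29.614057540893555), 129.8211669921875) [ 0.45109481 -0.23950123  0.009     ]
```

View pics/z1.png

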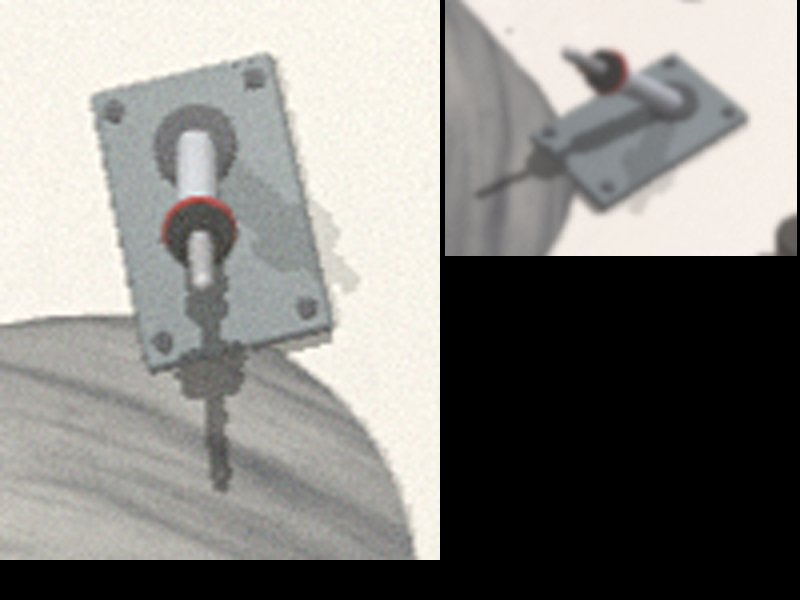

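The zoom shows the peg tip at top ≈(250,206.5) and scene ≈(292.5,166.5). The plate corners are clear in top.

```bash
python3 - <<'E'
from h import *
t=cam('top');s=cam('scene')
tip=tri([ray(t,250,206.5),ray(s,292.5,166.5)]);print('tip',tip,proj(t,tip),proj(s,tip))
C=np.array([onz(t,200+a/4,135+b/4,.0125) for a,b in[(94,97),(269,55),(330,327),(152,365)]])
print(C.round(4));A,B,D,E=C
print([np.linalg.norm(x) for x in(B-A,D-B,E-D,A-E)])
xd=((A+B)-(D+E));xd/=np.linalg.norm(xd);print('stand x dir',xd, np.degrees(np.arctan2(xd[1],xd[0])))
cen=C.mean(0);org=cen-xd*.020;print('org',org)
# tip height nominal: .08+.084*sin50
tz=.08+.084*np.sin(np.radians(50));print('nominal tip z',tz,'top@z',onz(t,250,206.5,tz),'sc@z',onz(s,292.5,166.5,tz))
# shadow/peg line: collar
print('collar top on z~.1', onz(t,200+199/4,135+232/4,.1))
E
```

```text
tip [0.53445818 0.07749193 0.13955049] [250.15411454 205.73749872] [291.92126722 166.67642204]
[[0.6808 0.14   0.0125]
 [0.6899 0.0355 0.0125]
 [0.5246 0.023  0.0125]
 [0.5189 0.1255 0.0125]]
[np.float64(0.10493994827831564), np.float64(0.1658016979206913), np.float64(0.10263821557215326), np.float64(0.16259859249166672)]
stand x dir [0.9966104  0.08226615 0.        ] 4.718835890985104
org [0.58363368 0.07937696 0.0125    ]
nominal tip z 0.14434773322199418 top@z [0.5319633  0.07743099 0.14434773] sc@z [0.53356917 0.07271216 0.14434773]
collar top on z~.1 [0.56993371 0.07949505 0.1       ]
```

```bash
cat >> h.py <<'E'
def Rt(yaw,tilt):
    y=np.array([-np.sin(yaw),np.cos(yaw),0]);z=np.array([0,0,-1.]);x=np.cross(y,z)
    return np.column_stack([x,y,z])@R.from_euler('y',-tilt).as_matrix()
def row(o,p,Rg):
    R0=rot(o['eef_rot']);return (R0.T@(np.array(p)-o['eef_pos'])).round(4),R.from_matrix(R0.T@Rg).as_rotvec().round(4)
E
python3 - <<'E'
from h import *
o=ctrl.get_obs();p=ctrl.camera_params('wrist');print(p)
yaw=np.radians(4.72);tip=np.array([.533,.0762,.1443]);t=np.radians(40)
G=Rt(yaw,t);a=-G[:,2];print(a)
print(row(o,tip+a*.16,G), tip+a*.16)
E
```

```text
{'vertical_fov': 65.22392527907236, 'cx': 318.9293119575394, 'cy': 200.29458938406768, 'k1': -0.052264725742478466, 'hand_eye': array([[ 7.06362783e-04, -9.63415508e-01, -2.68011307e-01,
         6.81264312e-02],
       [ 9.99999653e-01,  5.62022120e-04,  6.15278935e-04,
         4.42750772e-04],
       [-4.42140985e-04, -2.68011648e-01,  9.63415570e-01,
        -7.06480481e-02],
       [ 0.00000000e+00,  0.00000000e+00,  0.00000000e+00,
         1.00000000e+00]])}
[-0.64060774 -0.05289268  0.76604444]
(array([-0.3728, -0.3488,  0.0367]), array([-0.1656, -0.6856, -0.4513])) [0.43050276 0.06773717 0.26686711]
```

Emit:
carry_out(
  steps=[-0.373, -0.349, 0.037, -0.166, -0.686, -0.451, 1, -0.373, -0.349, 0.037, -0.166, -0.686, -0.451, 1, -0.373, -0.349, 0.037, -0.166, -0.686, -0.451, 1, -0.373, -0.349, 0.037, -0.166, -0.686, -0.451, 1, -0.373, -0.349, 0.037, -0.166, -0.686, -0.451, 1, -0.373, -0.349, 0.037, -0.166, -0.686, -0.451, 1, -0.373, -0.349, 0.037, -0.166, -0.686, -0.451, 1, -0.373, -0.349, 0.037, -0.166, -0.686, -0.451, 1, -0.373, -0.349, 0.037, -0.166, -0.686, -0.451, 1, -0.373, -0.349, 0.037, -0.166, -0.686, -0.451, 1, -0.373, -0.349, 0.037, -0.166, -0.686, -0.451, 1, -0.373, -0.349, 0.037, -0.166, -0.686, -0.451, 1, -0.373, -0.349, 0.037, -0.166, -0.686, -0.451, 1, -0.373, -0.349, 0.037, -0.166, -0.686, -0.451, 1, -0.373, -0.349, 0.037, -0.166, -0.686, -0.451, 1, -0.373, -0.349, 0.037, -0.166, -0.686, -0.451, 1, -0.373, -0.349, 0.037, -0.166, -0.686, -0.451, 1, -0.373, -0.349, 0.037, -0.166, -0.686, -0.451, 1, -0.373, -0.349, 0.037, -0.166, -0.686, -0.451, 1, -0.373, -0.349, 0.037, -0.166, -0.686, -0.451, 1],
)

```text
time_s: 2.15
eef_pos: [0.4308, 0.0681, 0.2669]
eef_rot: [0.342, -0.039, 0.939, 0.015]
wrist_force: [-0.2, 0.2, -0.4]
opening: 0.998
grasp_force: 0.0
```

```bash
python3 - <<'E'
from h import *
o=ctrl.get_obs();im=ctrl.camera('wrist');save('w1',im);c=cam('wrist',o);print(o['eef_pos'],o['q'],o['time_s'],o['wrist_force'])
import json;json.dump({k:np.array(o[k]).tolist() for k in('eef_pos','eef_rot')},open('w1.json','w'))
yaw=np.radians(4.72);a=-Rt(yaw,np.radians(40))[:,2];print(a,'actual',-rot(o['eef_rot'])[:,2])
tip=np.array([.533,.0762,.1443])
for s in(84,64,40,14,0):print(s,proj(c,tip+a*(s-84)/1000))
E
```

```text
[0.43077903 0.06808873 0.26693019] [-0.23936745 -0.4986004   2.38911541  0.36616867  0.60946658 -2.12472361] 2.15 [-0.16083025  0.24318809 -0.3915903 ]
[-0.64060774 -0.05289268  0.76604444] actual [-0.64160211 -0.05438774  0.76510699]
84 [317.33664124 203.93759423]
64 [317.39631597 197.15856501]
40 [317.4572477  190.24571864]
14 [317.51296974 183.93183861]
0 [317.53938734 180.94108942]
```

View pics/w1.png

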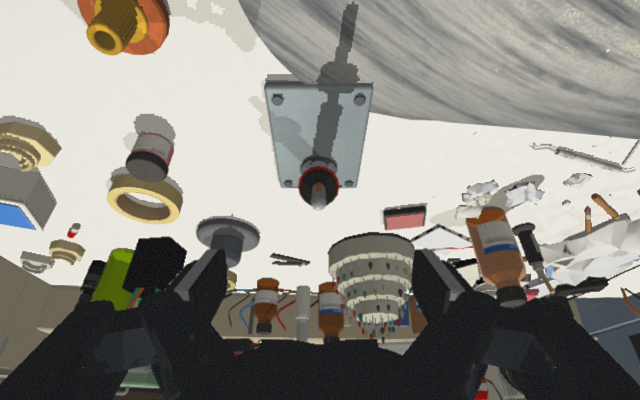

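Wrist view looking down the peg: tip at about (319,208), collar around (319,186), plate corners (266,82)–(373,83) and (281,186)–(356,186). The prediction was (317,204), so it needs only a small correction.

```bash
python3 - <<'E'
import cv2
im=cv2.imread('pics/w1.png');cv2.imwrite('pics/z2.png',cv2.resize(im[150:216,275:365],None,fx=8,fy=8,interpolation=cv2.INTER_CUBIC))
E
```

```text
(no output)
```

View pics/z2.png

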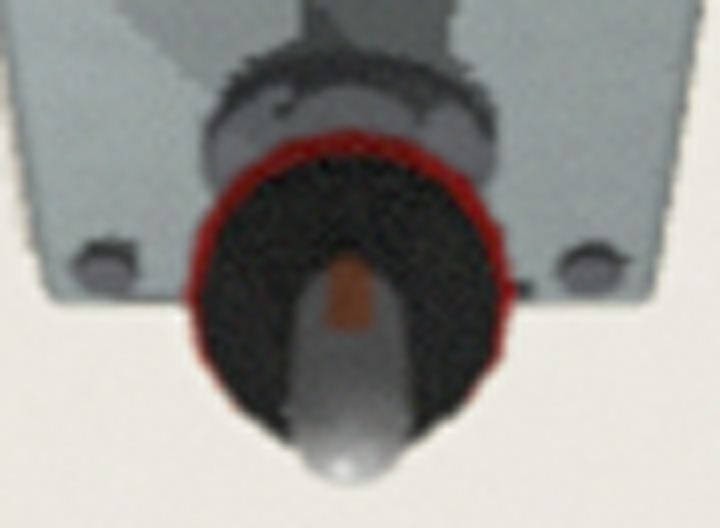

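```bash
python3 - <<'E'
from h import *
o=ctrl.get_obs()
yaw=np.radians(4.8);G=Rt(yaw,np.radians(40))
tip=np.array([.533,.0762,.1443])+G@np.array([-.0012,.0011,-.0003]);print('tip',tip)
print(row(o,[.4512,-.2405,.20],Rt(yaw,0)))
E
```

```text
tip [0.53363182 0.07735693 0.14530116]
(array([ 0.0467, -0.3092,  0.0476]), array([ 0.001 ,  0.6995, -0.0016]))
```

Emit:
carry_out(
  steps=[0.047, -0.309, 0.048, 0.001, 0.7, -0.002, 1, 0.047, -0.309, 0.048, 0.001, 0.7, -0.002, 1, 0.047, -0.309, 0.048, 0.001, 0.7, -0.002, 1, 0.047, -0.309, 0.048, 0.001, 0.7, -0.002, 1, 0.047, -0.309, 0.048, 0.001, 0.7, -0.002, 1, 0.047, -0.309, 0.048, 0.001, 0.7, -0.002, 1, 0.047, -0.309, 0.048, 0.001, 0.7, -0.002, 1, 0.047, -0.309, 0.048, 0.001, 0.7, -0.002, 1, 0.047, -0.309, 0.048, 0.001, 0.7, -0.002, 1, 0.047, -0.309, 0.048, 0.001, 0.7, -0.002, 1, 0.047, -0.309, 0.048, 0.001, 0.7, -0.002, 1, 0.047, -0.309, 0.048, 0.001, 0.7, -0.002, 1, 0.047, -0.309, 0.048, 0.001, 0.7, -0.002, 1, 0.047, -0.309, 0.048, 0.001, 0.7, -0.002, 1],
)

```text
time_s: 3.6
eef_pos: [0.4513, -0.2402, 0.1997]
eef_rot: [-0.0, -0.042, 0.999, -0.0]
wrist_force: [-0.1, 0.2, -0.6]
opening: 1.001
grasp_force: 0.0
```

```bash
python3 - <<'E'
from h import *
o=ctrl.get_obs();im=ctrl.camera('wrist');save('w2',im);c=cam('wrist',o);print(o['eef_pos'],o['q'],rot(o['eef_rot'])[:,2],o['wrist_force'])
h=cv2.cvtColor(im,cv2.COLOR_RGB2HSV);m=cv2.inRange(h,(100,90,30),(130,255,255))
n,l,st,ce=cv2.connectedComponentsWithStats(m);
for i in np.argsort(-st[1:,4])[:2]+1:
    p=cv2.findNonZero((l==i).astype(np.uint8));e=cv2.fitEllipse(cv2.convexHull(p));print(st[i],e,onz(c,*e[0],.007))
print(proj(c,[.4512,-.2405,.014]),row(o,[.4512,-.2405,.096],Rt(np.radians(4.8),0)))
E
```

```text
[ 0.45126889 -0.24021649  0.19972576] [-7.21444873e-01  1.61988148e-01  1.85660292e+00 -5.28926033e-04
  1.12273297e+00 -2.37624443e+00] [-1.13121668e-04 -5.35393045e-04 -9.99999850e-01] [-0.12743263  0.1507641  -0.56538941]
[ 279  155   81   79 2948] ((319.2768859863281, 194.31924438476562), (78.8184814453125, 80.2908935546875), 90.79549407958984) [ 0.45120039 -0.2393455   0.007     ]Traceback (most recent call last):
  File "<stdin>", line 6, in <module>
cv2.error: OpenCV(4.12.0) /io/opencv/modules/imgproc/src/shapedescr.cpp:361: error: (-201:Incorrect size of input array) There should be at least 5 points to fit the ellipse in function 'fitEllipseNoDirect'
```

View pics/w2.png

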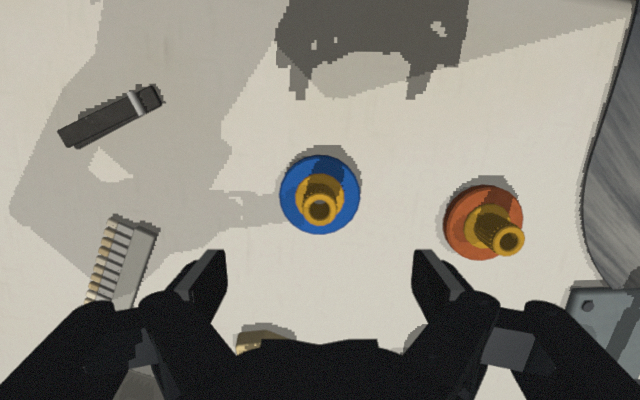

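The blue wheel is at (319,194), its neck mouth at (319,208), centred between the fingers at x≈0.4512, y≈−0.2394. The red wheel at (483,222) is clear of them. I'll descend and grip.

Emit:
carry_out(
  steps=[0, 0.001, 0.05, 0, 0, 0, 1, 0, 0.001, 0.085, 0, 0, 0, 1, 0, 0.001, 0.104, 0, 0, 0, 1, 0, 0.001, 0.104, 0, 0, 0, 1, 0, 0.001, 0.104, 0, 0, 0, 0.3, 0, 0.001, 0.104, 0, 0, 0, 0, 0, 0.001, 0.104, 0, 0, 0, 0, 0, 0.001, 0.104, 0, 0, 0, 0, 0, 0.001, 0.104, 0, 0, 0, 0, 0, 0.001, 0.104, 0, 0, 0, 0, 0, 0.001, 0.104, 0, 0, 0, 0, 0, 0.001, 0.104, 0, 0, 0, 0, 0, 0.001, 0.104, 0, 0, 0, 0, 0, 0.001, 0.104, 0, 0, 0, 0],
)

```text
time_s: 5.05
eef_pos: [0.4517, -0.24, 0.0969]
eef_rot: [0.0, -0.042, 0.999, -0.001]
wrist_force: [-0.9, 0.2, 6.4]
opening: 0.285
grasp_force: 58.7
```

```bash
python3 - <<'E'
from h import *
o=ctrl.get_obs();print(o['eef_pos'],o['wrist_force'],o['torque'])
E
```

```text
[ 0.4516525  -0.24000586  0.09688132] [-0.9211302   0.21797578  6.36151433] [ 0.28553044  0.19764414 -0.02596804]
```

```bash
python3 - <<'E'
from h import *
o=ctrl.get_obs();G=Rt(np.radians(4.8),np.radians(40));tip=np.array([.5336,.0774,.1453]);a=-G[:,2]
p=tip+a*(.097+.03);print(p,row(o,p,G))
E
```

```text
[0.45225228 0.07056904 0.24258764] (array([-0.0267,  0.3092, -0.1462]), array([-1.500e-03, -6.972e-01,  6.000e-04]))
```

Emit:
carry_out(
  steps=[0, 0, -0.04, 0, 0, 0, 0, 0, 0, -0.08, 0, 0, 0, 0, 0, 0, -0.12, 0, 0, 0, 0, 0, 0, -0.15, 0, 0, 0, 0, 0, 0.04, -0.15, 0, 0, 0, 0, 0, 0.08, -0.15, 0, -0.1, 0, 0, -0.01, 0.12, -0.15, 0, -0.2, 0, 0, -0.01, 0.16, -0.15, 0, -0.3, 0, 0, -0.02, 0.2, -0.15, 0, -0.4, 0, 0, -0.02, 0.24, -0.15, 0, -0.5, 0, 0, -0.03, 0.28, -0.15, 0, -0.6, 0, 0, -0.027, 0.309, -0.148, -0.001, -0.697, 0, 0, -0.027, 0.309, -0.146, -0.001, -0.697, 0, 0, -0.027, 0.309, -0.146, -0.001, -0.697, 0, 0, -0.027, 0.309, -0.146, -0.001, -0.697, 0, 0, -0.027, 0.309, -0.146, -0.001, -0.697, 0, 0, -0.027, 0.309, -0.146, -0.001, -0.697, 0, 0],
)

```text
time_s: 6.75
eef_pos: [0.4528, 0.0697, 0.2418]
eef_rot: [0.341, -0.039, 0.939, 0.014]
wrist_force: [0.4, 0.1, -2.3]
opening: 0.284
grasp_force: 60.2
```

```bash
python3 - <<'E'
from h import *
o=ctrl.get_obs();print(o['eef_pos'],o['q'],o['wrist_force'],o['torque'])
im=ctrl.camera('wrist');save('w3',im);sc=ctrl.camera('scene');tp=ctrl.camera('top')
G=Rt(np.radians(4.8),np.radians(40));tip=np.array([.5336,.0774,.1453])
print('rel tip in tool',rot(o['eef_rot']).T@(tip-o['eef_pos']),row(o,tip-G[:,2]*.127,G))
a=cv2.resize(sc[120:220,240:380],None,fx=3.5,fy=3.5,interpolation=2);b=cv2.resize(tp[140:260,200:300],None,fx=3,fy=3,interpolation=2)
out=np.zeros((360,800,3),np.uint8);out[:350,:490]=a;out[:360,495:795]=b;save('z3',out)
E
```

```text
[0.45279531 0.06968357 0.24184437] [-0.21327093 -0.36210832  2.36344888  0.40183987  0.49951474 -2.15703664] [ 0.44793426  0.0954423  -2.25679049] [-0.03073919  0.64685132  0.01952535]
rel tip in tool [-0.0003027   0.00099052  0.12612963] (array([-0.0001,  0.0009, -0.0009]), array([-0.0005, -0.0015, -0.0014]))
```

View pics/z3.png

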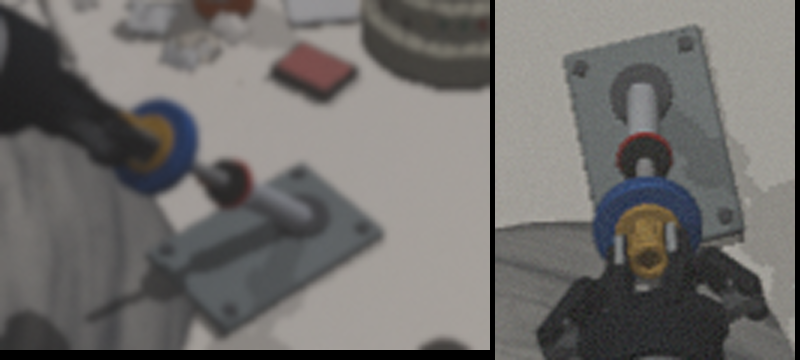

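View pics/w3.png

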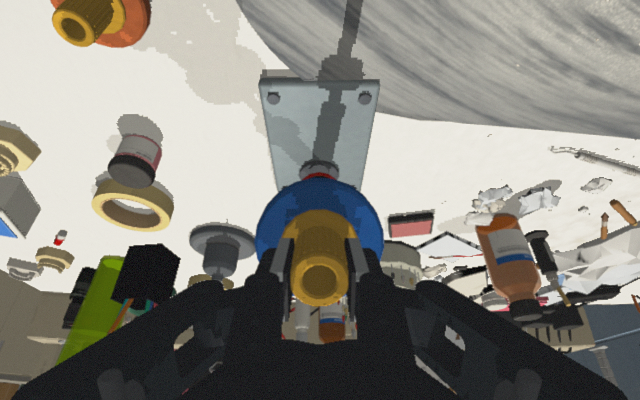

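Wheel is square in the grip, its neck at (320,258) centred, and it lines up with the peg in both outside views. Start inserting, then check side forces.

Emit:
carry_out(
  steps=[0, 0.001, 0.01, 0, -0.001, -0.001, 0, 0, 0.001, 0.02, 0, -0.001, -0.001, 0, 0, 0.001, 0.026, 0, -0.001, -0.001, 0, 0, 0.001, 0.03, 0, -0.001, -0.001, 0, 0, 0.001, 0.034, 0, -0.001, -0.001, 0, 0, 0.001, 0.038, 0, -0.001, -0.001, 0, 0, 0.001, 0.042, 0, -0.001, -0.001, 0, 0, 0.001, 0.045, 0, -0.001, -0.001, 0, 0, 0.001, 0.045, 0, -0.001, -0.001, 0, 0, 0.001, 0.045, 0, -0.001, -0.001, 0],
)

```text
time_s: 7.9
eef_pos: [0.481, 0.0738, 0.207]
eef_rot: [0.342, -0.04, 0.939, 0.014]
wrist_force: [1.8, -2.6, -4.6]
opening: 0.286
grasp_force: 60.1
```

```bash
cat > st.py <<'E'
from h import *
o=ctrl.get_obs();M=rot(o['eef_rot']);tip=np.array([.5336,.0774,.1453])
print(o['time_s'],'F tool',(M.T@(o['wrist_force']-np.array([.45,.1,-2.26]))).round(2),'tq tool',(M.T@(o['torque']-[-.03,.647,.02])).round(3),'tip rel',(M.T@(tip-o['eef_pos'])).round(4),'underside s(mm)',84+1e3*((tip-o['eef_pos'])@M[:,2]-.097),o['grasp_force'])
E
python3 st.py
```

```text
7.9 F tool [ 0.6  -2.84  2.5 ] tq tool [ 0.667 -0.01  -0.001] tip rel [-0.0007 -0.0009  0.0811] underside s(mm) 68.11277028057215 60.10724611580372
```

Emit:
carry_out(
  steps=[0, -0.001, 0, 0, 0, 0, 0, 0, -0.0015, 0.002, 0, 0, 0, 0, 0, -0.0015, 0.004, 0, 0, 0, 0, 0, -0.0015, 0.004, 0, 0, 0, 0],
)

```text
time_s: 8.3
eef_pos: [0.4834, 0.0729, 0.2035]
eef_rot: [0.341, -0.04, 0.939, 0.015]
wrist_force: [-0.6, 0.2, -2.5]
opening: 0.283
grasp_force: 60.2
```

```bash
python3 st.py
```

```text
8.3 F tool [ 0.94  0.15 -0.45] tq tool [ 0.026 -0.017 -0.024] tip rel [-0.0012  0.0002  0.077 ] underside s(mm) 63.967756588478736 60.21400943398476
```

Emit:
carry_out(
  steps=[0, 0, 0.002, 0, 0, 0, 0, 0, 0, 0.004, 0, 0, 0, 0, 0, 0, 0.006, 0, 0, 0, 0, 0, 0, 0.008, 0, 0, 0, 0, 0, 0, 0.01, 0, 0, 0, 0, 0, 0, 0.012, 0, 0, 0, 0, 0, 0, 0.014, 0, 0, 0, 0, 0, 0, 0.014, 0, 0, 0, 0, 0, 0, 0.014, 0, 0, 0, 0],
)

```text
time_s: 9.2
eef_pos: [0.4925, 0.0736, 0.193]
eef_rot: [0.341, -0.04, 0.939, 0.015]
wrist_force: [-0.5, 0.4, -2.5]
opening: 0.281
grasp_force: 60.2
```

```bash
python3 st.py
```

```text
9.2 F tool [ 0.85  0.42 -0.43] tq tool [ 0.015 -0.024 -0.007] tip rel [-0.0011  0.0003  0.0631] underside s(mm) 50.08145199885942 60.22344175726175
```

Emit:
carry_out(
  steps=[0, 0, 0.002, 0, 0, 0, 0, 0, 0, 0.004, 0, 0, 0, 0, 0, 0, 0.006, 0, 0, 0, 0, 0, 0, 0.008, 0, 0, 0, 0, 0, 0, 0.01, 0, 0, 0, 0, 0, 0, 0.012, 0, 0, 0, 0, 0, 0, 0.012, 0, 0, 0, 0],
)

```text
time_s: 9.9
eef_pos: [0.4996, 0.074, 0.1829]
eef_rot: [0.341, -0.04, 0.939, 0.014]
wrist_force: [0.8, -2.4, -8.4]
opening: 0.286
grasp_force: 59.9
```

```bash
python3 st.py
```

```text
9.9 F tool [ 3.84 -2.52  4.76] tq tool [ 0.56   0.426 -0.007] tip rel [-0.0021  0.0005  0.0508] underside s(mm) 37.75269616430642 59.864813424646854
```

Emit:
carry_out(
  steps=[0, -0.0008, 0, 0, 0, 0, 0, 0, -0.0008, 0.001, 0, 0, 0, 0, 0, -0.0008, 0.002, 0, 0, 0, 0, 0, -0.0008, 0.003, 0, 0, 0, 0, 0, -0.0008, 0.003, 0, 0, 0, 0],
)

```text
time_s: 10.4
eef_pos: [0.5014, 0.0737, 0.1808]
eef_rot: [0.341, -0.04, 0.939, 0.015]
wrist_force: [-3.5, -2.1, -6.7]
opening: 0.285
grasp_force: 60.3
```

```bash
python3 st.py
```

```text
10.4 F tool [ 6.04 -1.86  0.77] tq tool [ 0.354  0.766 -0.026] tip rel [-0.0021  0.0009  0.048 ] underside s(mm) 35.02434841291039 60.34567192196846
```

Emit:
carry_out(
  steps=[0.0005, -0.0004, 0.001, 0, 0, 0, 0, 0.0008, -0.0006, 0.002, 0, 0, 0, 0, 0.0008, -0.0006, 0.003, 0, 0, 0, 0, 0.0008, -0.0006, 0.004, 0, 0, 0, 0, 0.0008, -0.0006, 0.004, 0, 0, 0, 0],
)

```text
time_s: 10.9
eef_pos: [0.5038, 0.0736, 0.1778]
eef_rot: [0.341, -0.04, 0.939, 0.015]
wrist_force: [-4.3, -0.6, -2.3]
opening: 0.285
grasp_force: 60.8
```

```bash
python3 st.py
```

```text
10.9 F tool [ 3.72 -0.29 -3.1 ] tq tool [-0.032  0.665  0.021] tip rel [-0.0022  0.0013  0.0442] underside s(mm) 31.224934221247423 60.76763369143009
```

Emit:
carry_out(
  steps=[0.0003, 0, 0.001, 0, 0, 0, 0, 0.0004, 0, 0.002, 0, 0, 0, 0, 0.0004, 0, 0.003, 0, 0, 0, 0, 0.0004, 0, 0.003, 0, 0, 0, 0],
)

```text
time_s: 11.3
eef_pos: [0.5053, 0.0737, 0.1757]
eef_rot: [0.342, -0.04, 0.939, 0.015]
wrist_force: [-15.1, -1.7, 8.4]
opening: 0.289
grasp_force: 62.2
```

```bash
python3 st.py
```

```text
11.3 F tool [  5.16  -0.48 -18.23] tq tool [0.137 0.78  0.017] tip rel [-0.0023  0.0012  0.0416] underside s(mm) 28.617135468986696 62.241835333406925
```

```bash
python3 - <<'E'
from h import *
sc=ctrl.camera('scene');tp=ctrl.camera('top')
a=cv2.resize(sc[140:210,270:340],None,fx=8,fy=8,interpolation=2)[:560,:400];a=cv2.resize(sc[145:205,275:345],None,fx=5.7,fy=5.7,interpolation=2);b=cv2.resize(tp[145:235,215:285],None,fx=5.6,fy=5.6,interpolation=2)
out=np.zeros((510,800,3),np.uint8);out[:a.shape[0],:a.shape[1]]=a[:,:400];out[:b.shape[0],405:405+b.shape[1]]=b[:510,:395];save('z4',cv2.convertScaleAbs(out,alpha=1.5))
E
python3 st.py
```

```text
11.4 F tool [  5.45   0.07 -18.36] tq tool [ 0.089  0.709 -0.013] tip rel [-0.0023  0.0012  0.0416] underside s(mm) 28.609062561474076 62.20187958329916
```

View pics/z4.png

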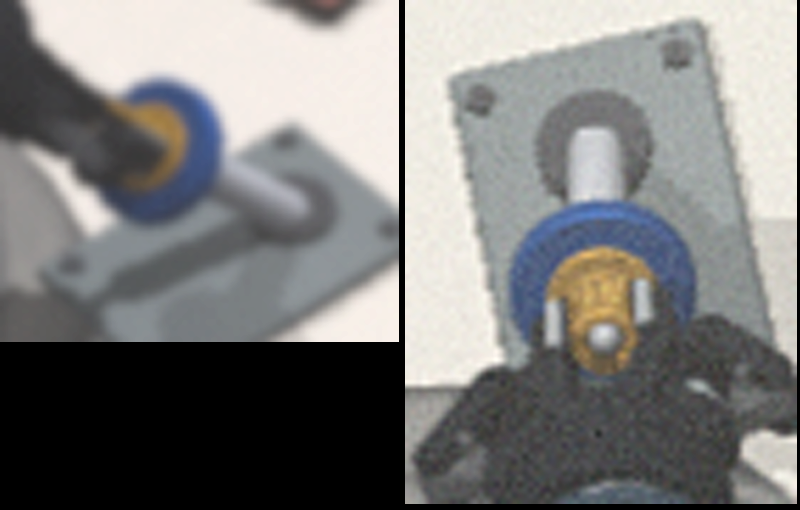

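The peg tip is visible in the neck mouth at (603,335), so the wheel is well down. 18 N axial is more than the ≤10 N drag can explain, so the wheel is on the buffer. I'll ease back 1 mm so it doesn't rebound, then check before release.

Emit:
carry_out(
  steps=[0.0003, 0, -0.0005, 0, 0, 0, 0, 0.0005, 0, -0.001, 0, 0, 0, 0, 0.0005, 0, -0.001, 0, 0, 0, 0, 0.0005, 0, -0.001, 0, 0, 0, 0],
)

```text
time_s: 11.8
eef_pos: [0.5048, 0.0737, 0.1764]
eef_rot: [0.342, -0.04, 0.939, 0.015]
wrist_force: [-9.9, 0.4, 4.1]
opening: 0.286
grasp_force: 61.3
```

```bash
python3 st.py
```

```text
11.8 F tool [  3.76   1.14 -11.51] tq tool [-0.075  0.423  0.016] tip rel [-0.0023  0.0013  0.0425] underside s(mm) 29.50171867881668 61.34017143398523
```

Emit:
carry_out(
  steps=[0, 0, -0.0005, 0, 0, 0, 0, 0, 0, -0.0005, 0, 0, 0, 0, 0, 0, -0.0005, 0, 0, 0, 0.4, 0, 0, -0.0005, 0, 0, 0, 0.4, 0, 0, -0.0005, 0, 0, 0, 0.6, 0, 0, -0.0005, 0, 0, 0, 0.9, 0, 0, -0.0005, 0, 0, 0, 0.9, 0, 0, -0.0005, 0, 0, 0, 0.9, 0, 0, -0.0005, 0, 0, 0, 0.9, 0, 0, -0.0005, 0, 0, 0, 0.9],
)

```text
time_s: 12.8
eef_pos: [0.5044, 0.0732, 0.1763]
eef_rot: [0.341, -0.04, 0.939, 0.015]
wrist_force: [0.3, 0.3, -0.1]
opening: 0.897
grasp_force: 0.0
```

```bash
python3 st.py
```

```text
12.8 F tool [-1.26  0.22 -1.74] tq tool [-0.02  -0.371  0.035] tip rel [-0.0027  0.0017  0.0426] underside s(mm) 29.6252956696314 0.0
```

Emit:
carry_out(
  steps=[0, 0, -0.02, 0, 0, 0, 0.9, 0, 0, -0.05, 0, 0, 0, 0.9, 0, 0, -0.08, 0, 0, 0, 0.9, 0, 0, -0.1, 0, 0, 0, 0.9, 0, 0, -0.12, 0, 0, 0, 0.9, 0, 0, -0.12, 0, 0, 0, 0.9, 0, 0, -0.12, 0, 0, 0, 0.9, 0, 0, -0.12, 0, 0, 0, 0.9],
)

```text
time_s: 13.6
eef_pos: [0.4276, 0.0667, 0.2674]
eef_rot: [0.341, -0.04, 0.939, 0.015]
wrist_force: [-1.6, -0.9, -0.2]
opening: 0.899
grasp_force: 0.0
```

```bash
python3 - <<'E'
from h import *
o=ctrl.get_obs();w=ctrl.camera('wrist');sc=ctrl.camera('scene');tp=ctrl.camera('top');c=cam('wrist',o);save('w5',w)
G=Rt(np.radians(4.8),np.radians(40));tip=np.array([.5336,.0774,.1453]);a=-G[:,2]
# measured ellipse of blue disc in each fixed view vs prediction for s of the disc mid-plane
for n,im in(('scene',sc),('top',tp)):
    k=cam(n);h=cv2.cvtColor(im,cv2.COLOR_RGB2HSV);m=cv2.inRange(h,(100,90,30),(130,255,255));q=proj(k,tip-a*.05).astype(int)
    z=np.zeros_like(m);z[q[1]-25:q[1]+25,q[0]-25:q[0]+25]=255
    e=cv2.fitEllipse(cv2.convexHull(cv2.findNonZero(m&z)));print(n,e[0],e[1],[ (s,proj(k,tip+a*(s+9-84)/1e3).round(1)) for s in(24,29,34)])
A=cv2.resize(sc[145:205,275:345],None,fx=5.7,fy=5.7,interpolation=2);B=cv2.resize(w[130:260,240:400],None,fx=2.4,fy=2.4,interpolation=2)
out=np.zeros((345,800,3),np.uint8);out[:342,:399]=A;out[:B.shape[0],405:405+B.shape[1]]=B;save('z5',cv2.convertScaleAbs(out,alpha=1.4))
print(o['eef_pos'])
E
```

```text
scene (302.0217590332031, 170.8382568359375) (19.843181610107422, 22.9091739654541) [(24, array([302.3, 170.4])), (29, array([301.3, 169.9])), (34, array([300.3, 169.4]))]
top (249.6642608642578, 196.2176055908203) (30.83698272705078, 32.14352798461914) [(24, array([249.2, 194.1])), (29, array([249.3, 195.2])), (34, array([249.3, 196.3]))]
[0.42764884 0.06669621 0.26737233]
```

View pics/z5.png

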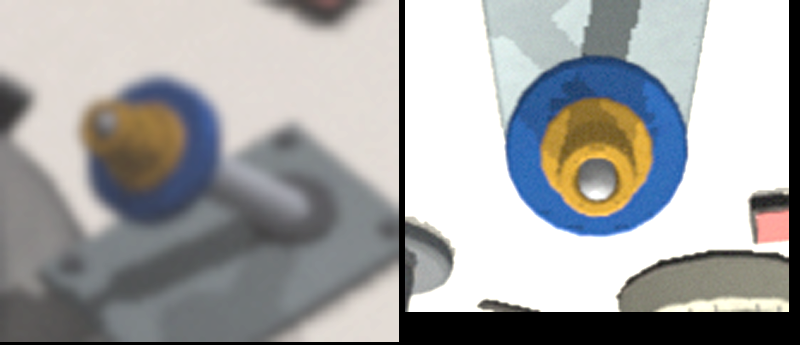

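The wheel sits on the peg with the neck outward and the ball tip showing at (597,180). Nothing touches it, so I'm handing in.

```bash
python3 -c "
from bench import ctrl
print(ctrl.hand_in())"
```

```text
the job is handed in; nothing more can be done
None
```

The blue felt wheel is on the slanted peg, neck outward, resting against the rubber stop; the push on the stop peaked at an estimated 15 N, the gripper is clear, and the job was handed in at about 14 s. The hand-in gave no verdict, and seating was judged by feel because the wheel hides the stop from the cameras.

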